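# Crimp a vial through the press guard

### The arm

A 6-joint arm with a two-finger parallel gripper is mounted at the origin on a cart in front of the work surface, level with it; the furniture and walls round the work are solid. World frame = base frame: x ahead of the robot, y to its left, z up, the work surface at z = 0. Lengths are in m, angles in rad, forces in N, time in s.
With the tool pointing down it reaches from about 0.225 to 0.725 m from the base axis. Payload 3.1 kg.
Tool frame: the origin (TCP) lies midway between the tips of the shut fingers; the grasp point (between the pads) lies 19 mm behind it; z points along the fingers, y is the line along which they close (so a half turn about z gives the same grasp; the last joint's range is limited). The gripper opens to 85 mm and grips with 20 to 120 N. Pads are 22 mm wide; open, the fingers measure 114 mm over their backs; the gripper's body (76 mm by 85 mm) begins 54 mm behind the grasp point. The pads swing forward as they close: fully open they stand 13 mm farther back than shut.
Start: joints at [1.152, 0.048, 0.099, 1.622, 0, 1.443], TCP at [0.151, 0.503, 0.231] pointing down, gripper open.
Joint ranges: [-2.91, 2.91], [-0.99, 1.94], [-1.21, 1.42], [-2.12, 2.29], [-1.49, 1.47], [-3.14, 3.14]. Speed limits (rad/s): [2.79, 2.79, 3.14, 3.14, 3.14, 3.14].

### API

Orientations are given as a rotation vector (axis times angle).
In Python, from bench import env, vision gives the robot as it stands.
- The arm moves only by the tool step_arm, never from a script. Its argument "commands" is a list of rows, each an object of numbers: "dx", "dy", "dz": the shift along the world's x, y, z as a fraction of full scale; "roll": the turn about the world's z as a fraction of full scale; "gripper": the closure, from -1 (fully open) to 1 (shut). In form: [{"dx": .., "dy": .., "dz": .., "roll": .., "gripper": ..}, ...]. A call has 1 to 12 rows; each row is the pose to reach, as a shift and turn from the pose commanded when the call began, turning the shorter way round; what a row does not reach only later rows make up. Full scale, the value 1, is 0.25 m for a shift and 180 degrees for a turn. A row lasts 1/8 s, in which the tool goes at most 62.5 mm and 10.7 degrees, less where a joint would pass 70% of its speed; a pose out of reach is approached as far as the arm can. A call with a number of a shift or a turn outside -1 to 1 is refused whole. A call with a gripper value outside its range is refused whole. The fingers move at their own pace and stop on an object; "newtons" is the grip in N (left out, the last holds). Time passes only in rows, so rows that repeat a pose let the fingers close. It gives the time, the measured TCP pose, the force, the opening and the grip force at its end, in the units of the state.
- env.sense(): the state, without advancing time (a new reading comes with each control period).
- vision.read_camera(name): name is "side" or "top" or "wrist"; returns a dict with "img" (480x640x3 uint8, red, green, blue), "mtx" (3x3 intrinsics, pixels), "rvec" (rotation vector, rad) and "tvec" (3), from world to camera coordinates, as OpenCV has them; the wrist camera has in their place "tool_from_camera" (4x4, takes a point from camera to tool coordinates, whose origin is the TCP and whose axes are the flange's). Camera axes: x right, y down, z forward; pixel columns grow to the right and rows downward; lengths in m; the calibration is good to about 2 mm. A picture is of the moment at which its call begins: read the wrist's pose just before it. There is no depth.
- env.close_job(): hands the job in; it is judged then, once.
The state is a dict: "time": time; "qpos": joint angles; "joint_vel": joint speeds; "joint_torque": joint torques, N m; "ee_pos": TCP position; "tcp_rot": TCP orientation; "ft_force": force on the tool from outside, world axes, zero at the start; "ft_torque": the same for the moment, N m; "gripper_width": finger opening in m; "grip_force": force on a finger pad.
Only numpy, scipy, OpenCV 4.12 (cv2) and the standard library are available. Lean on these libraries where they do the work, as an engineer would, in place of code of your own. Each camera call takes 0.05 s, during which the arm holds its last target. There are 200 camera calls.

### The job

Crimp the vial that stands in the guarded bench press: reach with the fingertips through the guard window over the green-padded clamp lever and press that lever fully down (it stays down), then reach through the other window, press the red-padded crimp lever fully down, hold it there for a good second and let it spring back up. Do not press the red lever before the clamp is down, never touch the yellow guard, lift nothing, and leave the vial and the things round the press where they stand.

Things in the scene. Friction and masses are not known exactly. Their poses are not given: they have to be found in the camera images.
- press: bench vial crimper, fixed and level: grey base 220 (x) x 280 (y) x 13 mm, yellow guard over the front half, grey column with overhanging head 165 mm high at mid rear (x 29 to 112, y -24 to 24 mm). Origin: underside of the base, 5 mm before its centre; x to the rear, y left, z up. Position and yaw vary
- guard: yellow guard, fixed to the press, same origin and axes. Top plate 4 mm thick, 268 wide, sloping up 20 degrees to the rear: upper face from x -100, z 75 to x 20, z 119 mm; skirt and side walls below. Two black-edged windows side by side, each 84 wide (y) x 80 mm along the slope (3 mm edging inside this); bars 24 mm front and rear, 22 sides, 56 middle. Do not touch
- window_left (a point): centre of the left window, on the upper face of the sloping plate, at (-40, 70, 97) mm in the press frame
- window_right (a point): centre of the right window, on the upper face of the sloping plate, at (-40, -70, 97) mm in the press frame
- clamp_pad (a point): centre of the upper face of the green round pad (32 mm across, 10 thick) on the front end of the clamp lever. Lever up: the face is parallel to the sloping plate and 20 mm below it, under the centre of one window (square to the plate), so 7 mm behind the window centre in x. Which window varies
- crimp_pad (a point): the same point on the red round pad of the crimp lever, which lies in the same way under the other window
- clamp_lever (a joint): angle of the green-padded lever, rad: 0 up, 0.2 fully down on its stop. Axle level along the press's y, 88 mm behind and 21 mm above the pad; fully down the pad has sunk 18 mm, 37 mm below the window plane. Takes about 4 N on the pad and stays where it is left. Starts at 0 to 0.02
- crimp_lever (a joint): angle of the red-padded crimp lever, rad, same geometry and range: 0 up, 0.2 fully down on its stop. A spring returns it: about 2.5 N on the pad to start, about 8 N at the stop
- crimp_unit: dark steel bracket, 40 x 36 x 100 mm, that carries the crimp lever; fixed on the base behind its window. Origin: underside of the bracket, 55 mm behind the press origin, 70 mm to its left or right, 13 mm up; axes as the press
- vial: amber 2 ml vial, 12 mm across, 32 mm high, origin at its underside; stands loose in the nest under the press head at x = 45, y = 0 mm in the press frame, its foot 39 mm above the bench. Leave it standing
- spare_vial: a second amber vial like the first, standing on the rear left corner of the press base at x = 95, y = 105 mm in the press frame, its foot 13 mm above the bench; origin at its underside; bystander
- tip_box: blue pipette tip box with clear lid, 68 x 106 x 67 mm high, origin at the centre of its underside; bystander
- beaker: small glass beaker, 53 mm across, 58 mm high, origin at the centre of its underside; bystander
- rinse_bottle: glass bottle with orange cap, 56 mm across, 104 mm high, origin at the centre of its underside; bystander
- petri_dish: petri dish with lid, 61 mm across, 15 mm high, origin at the centre of its underside; bystander
- timer: white bench timer, 42 x 62 x 62 mm high, origin at the centre of its underside; bystander

How it is judged:
On the way, in this order (a step that is already met when the one before it is completed fails the run):
1. the green clamp lever is fully down, the red lever still up (value of joint clamp_lever above 0.17 rad and value of joint crimp_lever below 0.04 rad), for 0.2 s.
2. the red crimp lever is held fully down under the fingers for 0.8 s, the clamp lever staying down (value of joint clamp_lever above 0.16 rad and value of joint crimp_lever above 0.17 rad and contact force between the fingers and crimp_unit above 1 N), for 0.8 s.
At the end, for the whole second after the job is handed in: the clamp lever is down (over 0.16 of 0.2 rad), the crimp lever is back up (under 0.04 rad) and still, the vial is within 8 mm and the bystanders within 15 mm of where they stood (value of joint clamp_lever above 0.16 rad and value of joint crimp_lever below 0.04 rad and velocity of joint crimp_lever below 0.05 rad/s and distance of vial from where it was at the start of the episode below 0.008 m and distance of each of tip_box, beaker, rinse_bottle, petri_dish, timer, spare_vial from where it was at the start of the episode below 0.015 m); the robot touches nothing.
It fails at once if the robot touches the yellow guard (over 0.5 N) (contact force between any of the arm, the fingers and guard above 0.5 N).
It fails at once if the crimp lever is pressed before the clamp lever is down (value of joint crimp_lever above 0.06 rad and value of joint clamp_lever below 0.15 rad).
It fails at once if the vial is moved or lifted by more than 8 mm (distance of vial from where it was at the start of the episode above 0.008 m).
It fails at once if a bystander is moved or lifted by more than 15 mm (distance of any of tip_box, beaker, rinse_bottle, petri_dish, timer, spare_vial from where it was at the start of the episode above 0.015 m).
It also fails if it takes over 45 s, if anything falls off the work surface, if the arm or the gripper's body presses on something with over 40 N, if the wrist force passes 120 N, or if a joint passes its speed limit or range.

## Working session

There is one attempt and no reset: what is moved stays moved. The work goes in short steps, Python scripts to look and compute and a tool call to move; the robot and the scene stay as the last step left them, time stands still between calls to the robot, and variables do not carry over. Pictures are saved under pics/ and viewed, at most 10 in all, crops included, and the job is handed in when it is done.

Besides the shell and the picture viewer there is one more tool, called after "Request:" as name(argument=value, ...) on one line, values as JSON. step_arm: Moves the arm, as the interface text tells. Its arguments: {"type":"object","properties":{"commands":{"type":"array"},"newtons":{"type":"number"}},"required":["commands"]}

```bash
mkdir -p pics; python3 - <<'E'
from bench import env, vision
import cv2,pickle
s=env.sense();print(s['time'],s['ee_pos'],s['tcp_rot'],s['gripper_width'])
d={}
for n in('side','top'):
    c=vision.read_camera(n);d[n]=c;cv2.imwrite(f'pics/{n}0.png',c['img'][...,::-1])
pickle.dump(d,open('cam.pkl','wb'))
E
```

```text
0.0 [0.15030301 0.50238564 0.230103  ] [-0.45515761 -3.10780655  0.00356534] 0.08554953954718562
```

View pics/top0.png

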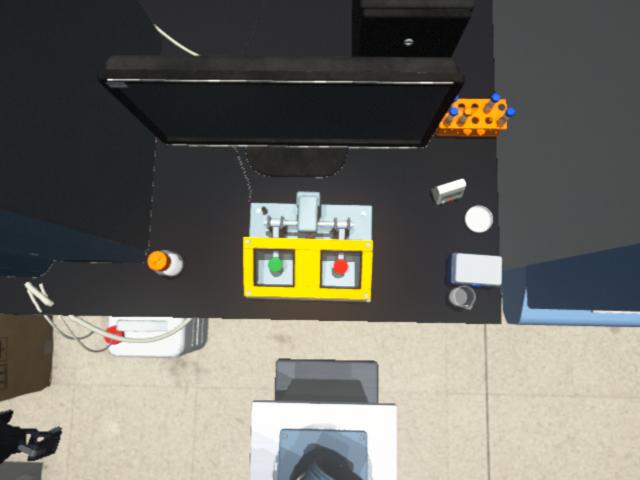

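View pics/side0.png

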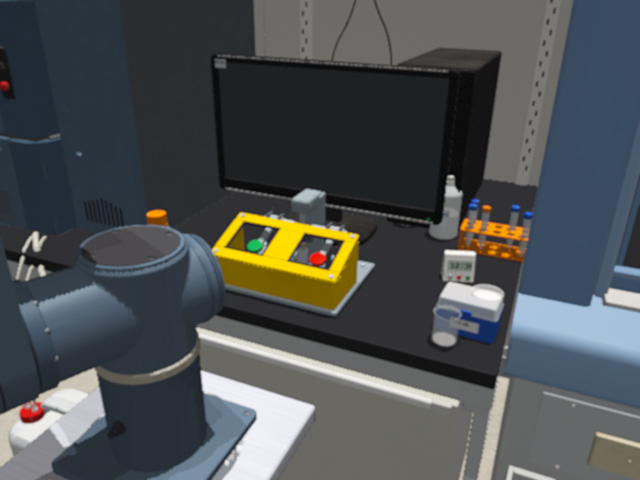

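The top view has the green pad at (275,265) under the left window and the red pad at (340,267) under the right. The side view shows the same layout, with the monitor behind the press.

```bash
python3 - <<'E'
import pickle,cv2
d=pickle.load(open('cam.pkl','rb'))
for n,(x,y,w,h) in dict(top=(235,185,150,125),side=(210,180,170,130)).items():
    c=d[n]['img'][y:y+h,x:x+w,::-1];k=5 if n=='top' else 4.5
    c=cv2.resize(c,(int(w*k),int(h*k)),interpolation=cv2.INTER_CUBIC)
    cv2.imwrite(f'pics/{n}_crop.png',c)
E
```

```text
(no output)
```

View pics/top_crop.png

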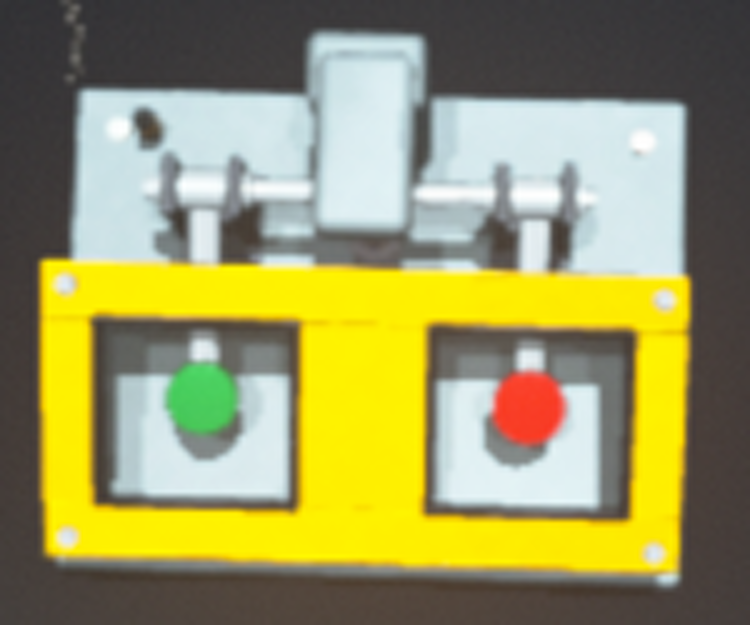

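View pics/side_crop.png

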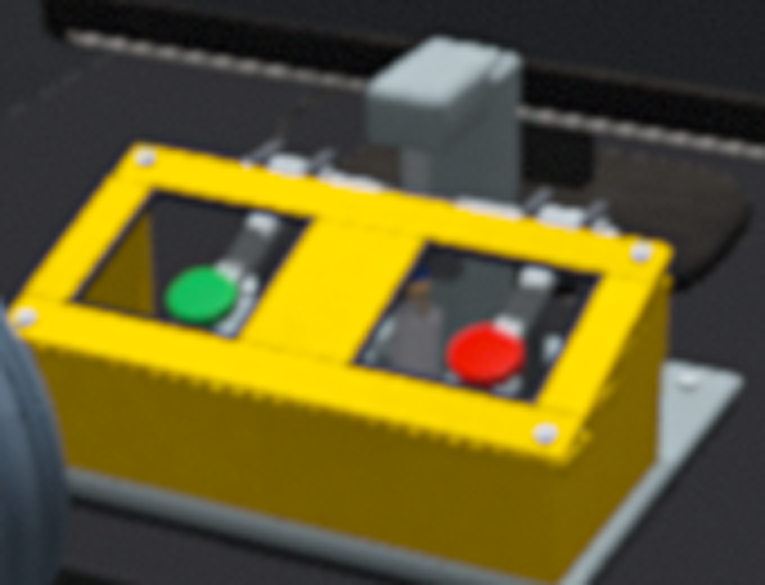

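The top crop shows window corners at left (94,317)–(296,510) and right (430,325)–(629,519), with pads at (202,398) and (529,407). The side crop has the pads at (201,296) and (486,353). I'll fit the press pose to all of these.

```bash
cat >fit.py <<'E'
import pickle,cv2,numpy as np
from scipy.optimize import least_squares
d=pickle.load(open('cam.pkl','rb'))
c,s=np.cos(np.radians(20)),np.sin(np.radians(20))
def W(y,u,v): return np.array([-40+u*c,y+v,97+u*s])
wl=[W(70,40,42),W(70,40,-42),W(70,-40,-42),W(70,-40,42)]
wr=[W(-70,40,42),W(-70,40,-42),W(-70,-40,-42),W(-70,-40,42)]
pad=[np.array([-40+20*s,y,97-20*c]) for y in(70,-70)]
rear=[np.array([20,134,119.]),np.array([20,-134,119.])]
P=np.array(wl+wr+pad+rear)/1e3
T=np.array([(94,317),(299,322),(296,510),(95,503),(430,325),(635,331),(629,519),(425,513),(202,398),(529,407),(40,262),(690,277)])/5+[235,185]
S=np.array([(150,188),(308,217),(240,337),(70,298),(428,242),(605,275),(537,403),(355,365),(201,296),(486,353),(135,143),(672,245)])/4.5+[210,180]
def world(p,X):
    a=p[2];R=np.array([[np.cos(a),-np.sin(a),0],[np.sin(a),np.cos(a),0],[0,0,1]])
    return X@R.T+[p[0],p[1],0]
def res(p,cams=('top','side')):
    r=[]
    for n,Q in(('top',T),('side',S)):
        if n in cams:
            k=d[n];r.append(cv2.projectPoints(world(p,P),k['rvec'],k['tvec'],k['mtx'],None)[0][:,0]-Q)
    return np.concatenate(r)
if __name__=='__main__':
    for cams in(('top',),('side',),('top','side')):
        o=least_squares(lambda p:res(p,cams).ravel(),[.45,0,0],loss='soft_l1')
        print(cams,o.x.round(4),np.sqrt((res(o.x,cams)**2).mean()))
    print(res(o.x).round(1).tolist())
    print(world(o.x,P[8:10]).round(4)); k=d['top']
    for n in d: print(n,(-cv2.Rodrigues(d[n]['rvec'])[0].T@d[n]['tvec'].ravel()).round(3),d[n]['mtx'][0,0])
    print((world(o.x,np.array([[.045,0,.165],[-.04,.07,.097],[-.04,-.07,.097]]))).round(4))
E
python3 fit.py
```

```text
('top',) [ 0.48    0.0379 -0.0084] 0.31970134813897133
('side',) [0.4804 0.0376 0.0049] 0.5768591868686531
('top', 'side') [ 0.4802  0.0376 -0.0045] 0.512087635527761
[[0.2, 0.3], [-0.4, 0.2], [0.0, -0.6], [0.5, -0.1], [0.4, 0.2], [-0.1, -0.1], [-0.1, -0.8], [0.8, -0.5], [-0.0, 0.5], [0.2, 0.2], [0.3, -0.1], [0.0, -0.4], [0.7, -0.3], [1.4, 0.2], [-1.3, 0.5], [-0.6, 1.2], [-0.2, -0.5], [-0.2, -0.2], [-0.5, 0.3], [-0.9, -0.1], [0.1, -0.8], [-0.3, -0.3], [0.4, 0.6], [-0.3, 0.2]]
[[ 0.4474  0.1078  0.0782]
 [ 0.4467 -0.0322  0.0782]]
side [-0.421 -0.408  0.554] 545.3044457641088
top [ 0.37  -0.012  1.149] 503.4535819411998
[[ 0.5252  0.0374  0.165 ]
 [ 0.4405  0.1078  0.097 ]
 [ 0.4399 -0.0322  0.097 ]]
```

Request:
step_arm(commands=[{"dx":0.1,"dy":-0.1,"dz":0,"roll":0.03,"gripper":1},{"dx":0.2,"dy":-0.25,"dz":0,"roll":0.06,"gripper":1},{"dx":0.35,"dy":-0.4,"dz":0,"roll":0.091,"gripper":1},{"dx":0.5,"dy":-0.55,"dz":0,"roll":0.091,"gripper":1},{"dx":0.65,"dy":-0.7,"dz":0,"roll":0.091,"gripper":1},{"dx":0.75,"dy":-0.85,"dz":0,"roll":0.091,"gripper":1},{"dx":0.85,"dy":-0.95,"dz":0,"roll":0.091,"gripper":1},{"dx":0.9,"dy":-1,"dz":0,"roll":0.091,"gripper":1},{"dx":0.9,"dy":-1,"dz":0,"roll":0.091,"gripper":1},{"dx":0.9,"dy":-1,"dz":0,"roll":0.091,"gripper":1}], newtons=30)

```text
time: 1.35
ee_pos: [0.3749, 0.2533, 0.231]
tcp_rot: [-0.007, -3.141, -0.0]
ft_force: [0.4, -0.0, -0.2]
gripper_width: 0.0001
grip_force: 0.0
```

Request:
step_arm(commands=[{"dx":0.1,"dy":-0.2,"dz":0},{"dx":0.2,"dy":-0.4,"dz":-0.05},{"dx":0.29,"dy":-0.58,"dz":-0.15},{"dx":0.29,"dy":-0.58,"dz":-0.2},{"dx":0.29,"dy":-0.58,"dz":-0.2},{"dx":0.29,"dy":-0.58,"dz":-0.2}])

```text
validation failed for argument at $.co...
```

```bash
python3 - <<'E'
from bench import env, vision
import cv2,numpy as np
s=env.sense();print(s['ee_pos'],s['tcp_rot'],s['gripper_width'])
w=vision.read_camera('wrist');t=vision.read_camera('top')
print(w['tool_from_camera'].round(3).tolist())
im=np.hstack([cv2.resize(w['img'],(400,300)),cv2.resize(t['img'][185:310,235:385],(400,333),interpolation=2)[:300]])
cv2.imwrite('pics/over.png',im[...,::-1])
E
```

```text
[0.37494587 0.25327092 0.23101198] [-7.22777839e-03 -3.14057573e+00 -9.68548112e-05] 0.00014609036089635388
[[-0.001, -0.958, -0.287, 0.073], [1.0, -0.001, 0.001, -0.001], [-0.001, -0.287, 0.958, -0.143], [0.0, 0.0, 0.0, 1.0]]
```

View pics/over.png

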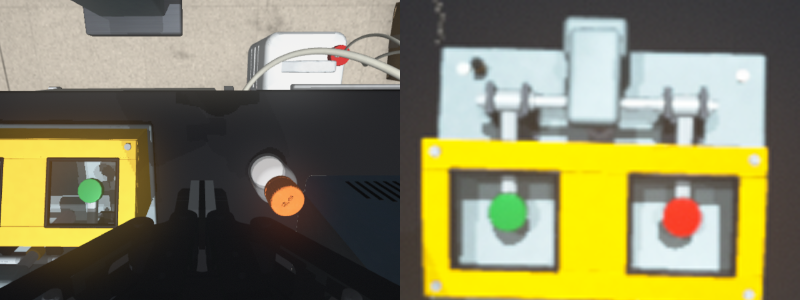

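The move was refused because the rows left out keys. The picture is still from the first position, with the rinse bottle to one side and both levers up. I'll resend it with full rows.

Request:
step_arm(commands=[{"dx":0.1,"dy":-0.2,"dz":0,"roll":0,"gripper":1},{"dx":0.2,"dy":-0.4,"dz":-0.05,"roll":0,"gripper":1},{"dx":0.29,"dy":-0.58,"dz":-0.15,"roll":0,"gripper":1},{"dx":0.29,"dy":-0.58,"dz":-0.2,"roll":0,"gripper":1},{"dx":0.29,"dy":-0.58,"dz":-0.2,"roll":0,"gripper":1},{"dx":0.29,"dy":-0.58,"dz":-0.2,"roll":0,"gripper":1}])

```text
time: 2.2
ee_pos: [0.4478, 0.1094, 0.1821]
tcp_rot: [0.004, 3.141, 0.001]
ft_force: [0.1, 0.4, 0.1]
gripper_width: 0.0003
grip_force: 0.0
```

```bash
python3 - <<'E'
from bench import env, vision
import cv2,numpy as np
s=env.sense();print(s['ee_pos'],s['tcp_rot'],s['ft_force'])
w=vision.read_camera('wrist');t=vision.read_camera('side')
im=np.hstack([cv2.resize(w['img'],(400,300)),cv2.resize(t['img'][150:300,210:410],(400,300),interpolation=2)])
cv2.imwrite('pics/over2.png',im[...,::-1])
from fit import *
T=np.eye(4);T[:3,:3]=cv2.Rodrigues(s['tcp_rot'])[0];T[:3,3]=s['ee_pos']
C=np.linalg.inv(T@w['tool_from_camera'])
X=world([.4802,.0376,-.006],P);r=cv2.Rodrigues(C[:3,:3])[0]
print((cv2.projectPoints(X,r,C[:3,3],w['mtx'],None)[0][:10,0]*.625).round(0).tolist())
E
```

```text
[0.44782853 0.10935419 0.18213304] [3.90193148e-03 3.14060994e+00 7.80878209e-04] [0.05465207 0.3624767  0.06103011]Traceback (most recent call last):
  File "<stdin>", line 8, in <module>
IndexError: invalid index to scalar variable.
```

View pics/over2.png

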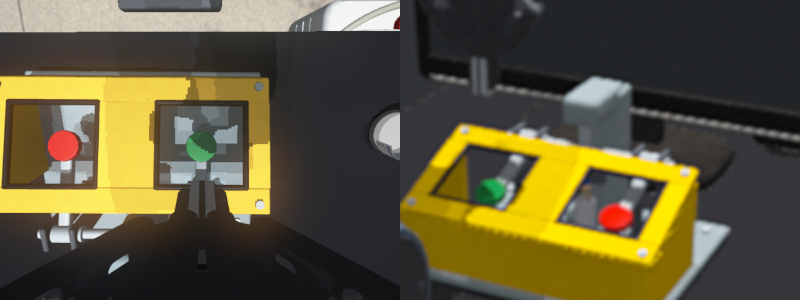

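In the wrist view the fingers at (203,190) line up with the green pad at (201,146), and the red pad is at (64,146). I'll check these against the fitted model.

```bash
python3 - <<'E'
from bench import env, vision
from fit import *
st=env.sense();w=vision.read_camera('wrist')
T=np.eye(4);T[:3,:3]=cv2.Rodrigues(st['tcp_rot'])[0];T[:3,3]=st['ee_pos']
C=np.linalg.inv(T@w['tool_from_camera'])
for a in(-.004,-.007):
    X=world([.4802,.0376,a],P)
    print((cv2.projectPoints(X,C[:3,:3],C[:3,3],w['mtx'],None)[0][:10,0]*.625).round(0).tolist())
E
```

```text
[[246.0, 187.0], [156.0, 187.0], [157.0, 102.0], [246.0, 102.0], [95.0, 187.0], [4.0, 187.0], [8.0, 101.0], [97.0, 101.0], [201.0, 145.0], [63.0, 145.0]]
[[246.0, 187.0], [156.0, 187.0], [157.0, 102.0], [246.0, 102.0], [95.0, 187.0], [4.0, 187.0], [8.0, 101.0], [97.0, 101.0], [201.0, 145.0], [63.0, 145.0]]
```

```bash
python3 - <<'E'
from bench import vision
import numpy as np,cv2
w=vision.read_camera('wrist');C=np.linalg.inv(w['tool_from_camera'])
for z in(0,-.02,-.04,-.05,-.06):
    q=np.array([[x,y,z] for x in(.011,) for y in(-.039,-.03,-.02,-.0145,.0145,.02,.03,.039)])
    print(z,cv2.projectPoints(q,C[:3,:3],C[:3,3],w['mtx'],None)[0][:,0].round(0).tolist())
cv2.imwrite('pics/fing.png',cv2.resize(w['img'][240:480,160:480],(800,600),interpolation=2)[...,::-1])
E
```

```text
0 [[223.0, 284.0], [246.0, 284.0], [273.0, 284.0], [287.0, 284.0], [363.0, 284.0], [378.0, 284.0], [404.0, 284.0], [428.0, 284.0]]
-0.02 [[209.0, 308.0], [236.0, 308.0], [266.0, 308.0], [282.0, 308.0], [369.0, 308.0], [386.0, 308.0], [416.0, 308.0], [443.0, 308.0]]
-0.04 [[190.0, 341.0], [221.0, 341.0], [256.0, 340.0], [276.0, 340.0], [377.0, 340.0], [396.0, 340.0], [431.0, 340.0], [462.0, 340.0]]
-0.05 [[178.0, 361.0], [212.0, 361.0], [250.0, 361.0], [271.0, 361.0], [382.0, 361.0], [403.0, 361.0], [441.0, 361.0], [475.0, 361.0]]
-0.06 [[164.0, 385.0], [202.0, 385.0], [243.0, 385.0], [266.0, 385.0], [388.0, 385.0], [411.0, 385.0], [452.0, 385.0], [490.0, 385.0]]
```

View pics/fing.png

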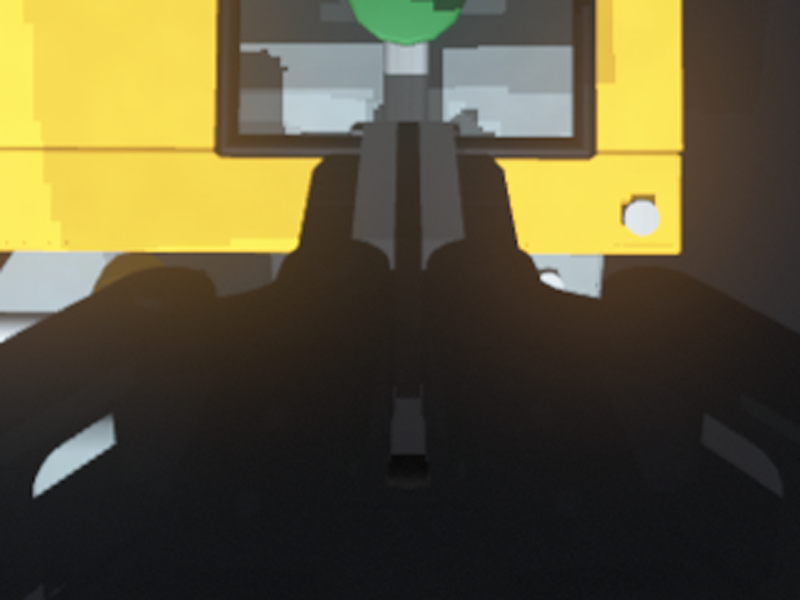

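Request:
step_arm(commands=[{"dx":0.013,"dy":-0.006,"dz":-0.08,"roll":0,"gripper":1},{"dx":0.013,"dy":-0.006,"dz":-0.16,"roll":0,"gripper":1},{"dx":0.013,"dy":-0.006,"dz":-0.24,"roll":0,"gripper":1},{"dx":0.013,"dy":-0.006,"dz":-0.3,"roll":0,"gripper":1},{"dx":0.013,"dy":-0.006,"dz":-0.34,"roll":0,"gripper":1},{"dx":0.013,"dy":-0.006,"dz":-0.37,"roll":0,"gripper":1},{"dx":0.013,"dy":-0.006,"dz":-0.37,"roll":0,"gripper":1},{"dx":0.013,"dy":-0.006,"dz":-0.37,"roll":0,"gripper":1}])

```text
time: 3.4
ee_pos: [0.4518, 0.1065, 0.0894]
tcp_rot: [0.008, 3.141, 0.0]
ft_force: [-0.1, 0.7, 0.5]
gripper_width: 0.0003
grip_force: 0.0
```

Request:
step_arm(commands=[{"dx":0,"dy":0,"dz":-0.015,"roll":0,"gripper":1},{"dx":0,"dy":0,"dz":-0.03,"roll":0,"gripper":1},{"dx":0,"dy":0,"dz":-0.045,"roll":0,"gripper":1},{"dx":0,"dy":0,"dz":-0.06,"roll":0,"gripper":1},{"dx":0,"dy":0,"dz":-0.06,"roll":0,"gripper":1}])

```text
time: 4.03
ee_pos: [0.4513, 0.1065, 0.0738]
tcp_rot: [0.008, 3.142, 0.0]
ft_force: [0.1, -0.2, 2.6]
gripper_width: 0.0
grip_force: 0.8
```

Request:
step_arm(commands=[{"dx":0,"dy":0,"dz":-0.012,"roll":0,"gripper":1},{"dx":0,"dy":0,"dz":-0.024,"roll":0,"gripper":1},{"dx":0,"dy":0,"dz":-0.024,"roll":0,"gripper":1}])

```text
time: 4.4
ee_pos: [0.4506, 0.1065, 0.0672]
tcp_rot: [-0.008, -3.14, 0.0]
ft_force: [-1.0, -0.7, 1.7]
gripper_width: 0.0001
grip_force: 0.7
```

Request:
step_arm(commands=[{"dx":0,"dy":0,"dz":-0.008,"roll":0,"gripper":1},{"dx":0,"dy":0,"dz":-0.008,"roll":0,"gripper":1}])

```text
time: 4.65
ee_pos: [0.451, 0.1064, 0.0654]
tcp_rot: [-0.008, -3.141, 0.0]
ft_force: [0.4, 1.3, 2.3]
gripper_width: -0.0001
grip_force: 0.7
```

Not at the stop yet. I'll go on in small steps.

Request:
step_arm(commands=[{"dx":0,"dy":0,"dz":-0.008,"roll":0,"gripper":1},{"dx":0,"dy":0,"dz":-0.008,"roll":0,"gripper":1}])

```text
time: 4.9
ee_pos: [0.4513, 0.1064, 0.0645]
tcp_rot: [0.008, 3.141, -0.0]
ft_force: [-1.4, 1.2, 6.5]
gripper_width: 0.0002
grip_force: 3.2
```

Request:
step_arm(commands=[{"dx":0,"dy":0,"dz":-0.006,"roll":0,"gripper":1},{"dx":0,"dy":0,"dz":-0.006,"roll":0,"gripper":1}])

```text
time: 5.15
ee_pos: [0.4515, 0.1065, 0.0643]
tcp_rot: [0.008, 3.141, -0.0]
ft_force: [-3.3, 0.1, 12.5]
gripper_width: -0.0003
grip_force: 6.2
```

```bash
python3 - <<'E'
from bench import vision
import cv2,numpy as np
w=vision.read_camera('wrist')['img'][150:450,120:520];t=vision.read_camera('side')['img'][180:310,210:380]
im=np.hstack([w,cv2.resize(t,(400,300),interpolation=2)])
cv2.imwrite('pics/press.png',im[...,::-1])
E
```

```text
(no output)
```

View pics/press.png

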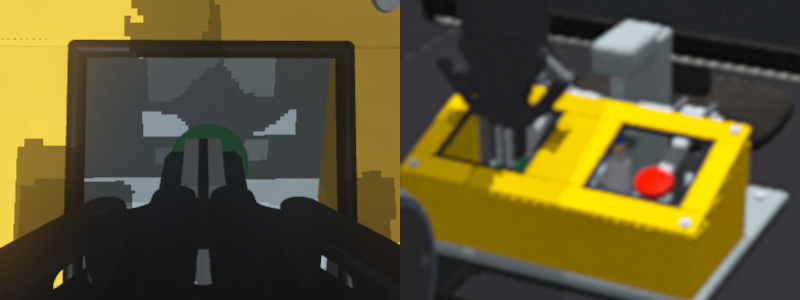

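The tip stopped at z 0.0643 with the force rising steeply to 12.5 N, so the green lever is on its stop. The picture shows the pad sunk under the fingers, which sit centred in the window, with the red lever still up. Next I retract and cross to the red pad.

Request:
step_arm(commands=[{"dx":0,"dy":0,"dz":0.05,"roll":0,"gripper":1},{"dx":0,"dy":0,"dz":0.15,"roll":0,"gripper":1},{"dx":0,"dy":0,"dz":0.3,"roll":0,"gripper":1},{"dx":0,"dy":0,"dz":0.47,"roll":0,"gripper":1},{"dx":0,"dy":0,"dz":0.47,"roll":0,"gripper":1},{"dx":-0.004,"dy":-0.1,"dz":0.47,"roll":0,"gripper":1},{"dx":-0.004,"dy":-0.25,"dz":0.47,"roll":0,"gripper":1},{"dx":-0.004,"dy":-0.4,"dz":0.47,"roll":0,"gripper":1},{"dx":-0.004,"dy":-0.5,"dz":0.47,"roll":0,"gripper":1},{"dx":-0.004,"dy":-0.556,"dz":0.47,"roll":0,"gripper":1},{"dx":-0.004,"dy":-0.556,"dz":0.47,"roll":0,"gripper":1},{"dx":-0.004,"dy":-0.556,"dz":0.47,"roll":0,"gripper":1}])

```text
time: 6.75
ee_pos: [0.4501, -0.0318, 0.1794]
tcp_rot: [-0.007, -3.141, -0.001]
ft_force: [0.4, -0.1, -0.8]
gripper_width: 0.0002
grip_force: 0.0
```

```bash
python3 - <<'E'
from bench import vision
import cv2,numpy as np
w=cv2.resize(vision.read_camera('wrist')['img'],(400,300));t=vision.read_camera('side')['img'][170:300,210:380]
im=np.hstack([w,cv2.resize(t,(400,300),interpolation=2)])
cv2.imwrite('pics/red.png',im[...,::-1])
E
```

```text
(no output)
```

View pics/red.png

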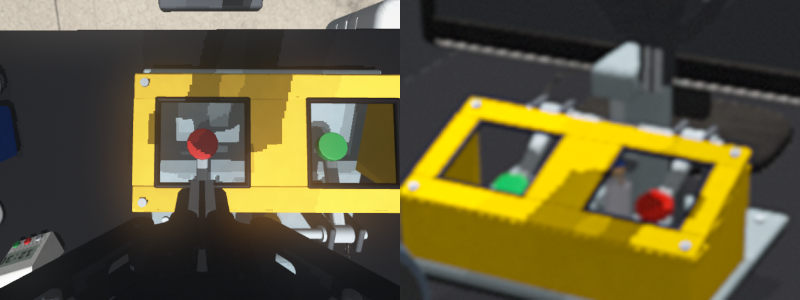

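The green pad has stayed down in its window, and the fingers are centred over the red pad (wrist view, 202,144). I'll descend and press red.

Request:
step_arm(commands=[{"dx":0,"dy":0,"dz":-0.08,"roll":0,"gripper":1},{"dx":0,"dy":0,"dz":-0.16,"roll":0,"gripper":1},{"dx":0,"dy":0,"dz":-0.24,"roll":0,"gripper":1},{"dx":0,"dy":0,"dz":-0.3,"roll":0,"gripper":1},{"dx":0,"dy":0,"dz":-0.34,"roll":0,"gripper":1},{"dx":0,"dy":0,"dz":-0.36,"roll":0,"gripper":1},{"dx":0,"dy":0,"dz":-0.38,"roll":0,"gripper":1},{"dx":0,"dy":0,"dz":-0.4,"roll":0,"gripper":1},{"dx":0,"dy":0,"dz":-0.42,"roll":0,"gripper":1},{"dx":0,"dy":0,"dz":-0.44,"roll":0,"gripper":1},{"dx":0,"dy":0,"dz":-0.45,"roll":0,"gripper":1},{"dx":0,"dy":0,"dz":-0.455,"roll":0,"gripper":1}])

```text
time: 8.35
ee_pos: [0.4525, -0.033, 0.0681]
tcp_rot: [0.008, 3.136, -0.001]
ft_force: [0.8, -0.1, 6.4]
gripper_width: 0.0001
grip_force: 3.1
```

Request:
step_arm(commands=[{"dx":0,"dy":0,"dz":-0.006,"roll":0,"gripper":1},{"dx":0,"dy":0,"dz":-0.01,"roll":0,"gripper":1}])

```text
time: 8.6
ee_pos: [0.4529, -0.033, 0.0662]
tcp_rot: [0.008, 3.136, -0.001]
ft_force: [0.1, 0.1, 11.8]
gripper_width: -0.0001
grip_force: 4.9
```

Request:
step_arm(commands=[{"dx":0,"dy":0,"dz":-0.008,"roll":0,"gripper":1},{"dx":0,"dy":0,"dz":-0.012,"roll":0,"gripper":1},{"dx":0,"dy":0,"dz":-0.012,"roll":0,"gripper":1}])

```text
time: 8.98
ee_pos: [0.4531, -0.033, 0.0657]
tcp_rot: [0.007, 3.134, -0.002]
ft_force: [-5.3, 1.5, 19.6]
gripper_width: -0.0001
grip_force: 9.5
```

The force is 20 N with almost no further travel, so red is on its stop. I'll hold it there, then retract.

Request:
step_arm(commands=[{"dx":0,"dy":0,"dz":0,"roll":0,"gripper":1},{"dx":0,"dy":0,"dz":0,"roll":0,"gripper":1},{"dx":0,"dy":0,"dz":0,"roll":0,"gripper":1},{"dx":0,"dy":0,"dz":0,"roll":0,"gripper":1},{"dx":0,"dy":0,"dz":0,"roll":0,"gripper":1},{"dx":0,"dy":0,"dz":0,"roll":0,"gripper":1},{"dx":0,"dy":0,"dz":0,"roll":0,"gripper":1},{"dx":0,"dy":0,"dz":0,"roll":0,"gripper":1},{"dx":0,"dy":0,"dz":0,"roll":0,"gripper":1},{"dx":0,"dy":0,"dz":0,"roll":0,"gripper":1},{"dx":0,"dy":0,"dz":0,"roll":0,"gripper":1},{"dx":0,"dy":0,"dz":0,"roll":0,"gripper":1}])

```text
time: 10.48
ee_pos: [0.4531, -0.0331, 0.0657]
tcp_rot: [0.007, 3.134, -0.002]
ft_force: [-4.3, 1.7, 19.6]
gripper_width: -0.0
grip_force: 9.5
```

Request:
step_arm(commands=[{"dx":0,"dy":0,"dz":0.03,"roll":0,"gripper":1},{"dx":0,"dy":0,"dz":0.06,"roll":0,"gripper":1},{"dx":0,"dy":0,"dz":0.1,"roll":0,"gripper":1},{"dx":0,"dy":0,"dz":0.16,"roll":0,"gripper":1},{"dx":0,"dy":0,"dz":0.25,"roll":0,"gripper":1},{"dx":0,"dy":0,"dz":0.35,"roll":0,"gripper":1},{"dx":0,"dy":0,"dz":0.48,"roll":0,"gripper":1},{"dx":0,"dy":0,"dz":0.48,"roll":0,"gripper":1},{"dx":0,"dy":0,"dz":0.48,"roll":0,"gripper":1},{"dx":0,"dy":0,"dz":0.48,"roll":0,"gripper":1}])

```text
time: 11.72
ee_pos: [0.4495, -0.0323, 0.1792]
tcp_rot: [-0.008, -3.139, -0.001]
ft_force: [-0.5, -0.2, -0.4]
gripper_width: -0.0003
grip_force: 0.0
```

```bash
python3 - <<'E'
from bench import vision
import cv2,numpy as np
w=cv2.resize(vision.read_camera('wrist')['img'],(400,300));t=vision.read_camera('side')['img'][170:300,210:380]
im=np.hstack([w,cv2.resize(t,(400,300),interpolation=2)])
cv2.imwrite('pics/end.png',im[...,::-1])
E
```

```text
(no output)
```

View pics/end.png

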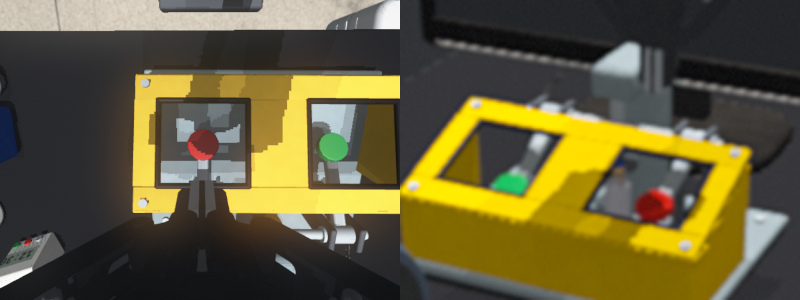

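The red pad is back up at (202,145), green is still down, and the arm is clear of everything.

```bash
python3 -c "
from bench import env
print(env.close_job())"
```

```text
the job is handed in; nothing more can be done
None
```

I pressed the clamp lever fully down and it stayed down, then held the red crimp lever on its stop for about 1.5 s and let it spring back up. The job is handed in; no verdict came back, but the last pictures show green down, red up and the arm clear, and I saw no sign of touching the guard.

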